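# Put the lathe tool holders back into their own coloured sockets

### The arm

A 7-joint arm with a two-finger parallel gripper is mounted at the origin on the work surface. World frame = base frame: x ahead of the robot, y to its left, z up, the work surface at z = 0. Lengths are in m, angles in rad, forces in N, time in s.
With the tool pointing down it reaches from about 0.35 to 0.9 m from the base axis. Payload 8.1 kg.
Tool frame: the origin (TCP) lies at the very end of the fingers, on their centre line; the grasp point (between the pads) lies 19 mm behind it (arm.tcp_to_grasp is the z of the grasp point in the tool frame, in m); z points along the fingers, y is the line along which they close (so a half turn about z gives the same grasp; the last joint's range is limited). The gripper opens to 92 mm and grips with 3 to 60 N. Pads are 19 mm wide; open, the fingers measure 130 mm over their backs; the gripper's body (75 mm by 190 mm) begins 47 mm behind the grasp point.
Start: joints at [-1.443, 0.434, 0.025, 1.573, -0.012, 1.134, -0.075], TCP at [0.143, 0.608, 0.227] pointing down, gripper open.
Joint ranges: [-2.62, 2.62], [-0.44, 2.09], [-1.27, 1.32], [0.08, 2.57], [-1.32, 4.46], [0.12, 2], [-2.74, 2.74]. Speed limits (rad/s): [2.22, 2.22, 3.01, 3.01, 3.14, 3.14, 3.14].

### API

Orientations are given as a rotation vector (axis times angle).
In Python, from cell import readout, vision, sign_off, arm gives the robot as it stands. The module is installed in compiled form; this text tells all that it offers.
- The arm moves only by the shell command python3 -m creep 'ROWS' [FORCE]. ROWS is JSON, a list of rows, each a list of 5 numbers: the shift along the tool's x, y, z in units of 4 cm (1.0 is 4 cm), then the turn about the tool's z in units of 4 degrees (1.0 is 4 degrees), then the opening, from 0 (shut) to 1 (fully open). A call has 1 to 12 rows; each row shifts and turns the commanded pose from where the row before left it, along the tool's axes as they then stand; what a row does not reach is not made up. A row lasts 1/8 s, in which the tool goes at most 62.5 mm and 10.7 degrees, less where a joint would pass 70% of its speed; a pose out of reach is approached as far as the arm can. A call with a number of a shift or a turn outside -1 to 1 is refused whole. A call with a gripper value outside its range is refused whole. The fingers move at their own pace and stop on an object; FORCE is the grip in N (left out, the last holds). Time passes only in rows, so rows that do not move let the fingers close. It gives the time, the measured TCP pose, the force, the opening and the grip force at its end, in the units of the state.
- readout.observe(): the state, without advancing time (a new reading comes with each control period).
- vision.get_image(name): name is "side" or "top" or "wrist"; returns a dict with "pixels" (384x512x3 uint8, blue, green, red), "z_map" (384x512 float32, m along the optical axis (not along the pixel's ray), 0 where there is no reading), "camera_matrix" (3x3 intrinsics, pixels), "position" and "rotation" of the camera in the world. Camera axes: x right, y up, looking along -z (the intrinsics and any distortion apply to the point x, -y, -z); pixel columns grow to the right and rows downward; lengths in m; the calibration is good to about 2 mm. The wrist camera is an equidistant fisheye: a pixel r from the principal point sees the ray r / f radians off the axis. A picture is of the moment at which its call begins.
- sign_off(): hands the job in; it is judged then, once.
The state is a dict: "clock": time; "joints": joint angles; "dq": joint speeds; "joint_efforts": joint torques, N m; "position": TCP position; "ee_rot": TCP orientation; "force": force on the tool from outside, world axes, zero at the start; "ft_torque": the same for the moment, N m; "width": opening from 0.0 (shut) to 1.0 (fully open); "gripper_force": force on a finger pad.
Only numpy, scipy, OpenCV 4.12 (cv2) and the standard library are available. Lean on these libraries where they do the work, as an engineer would, in place of code of your own. Each camera call takes 0.05 s, during which the arm holds its last target. There are 200 camera calls.

### The job

The tool holders for the lathe have been put away in each other's sockets: move them about until every holder stands in the socket of the same colour as its cap, seated right down on its flange and let go (one of them may be right already). All four coloured sockets are taken; the grey one is spare, and you can park a holder there on the way. Keep the holders upright, and lower each one all the way down before letting go: never drop one.

Things in the scene. Friction and masses are not known exactly. Their poses are not given: they have to be found in the camera images.
- holder_red: Upright lathe tool holder, red cap, 0.45 kg, round about z. Origin: centre of the shank's underside. From there up: bright shank 20 mm diameter to 40 mm; black flange 50 mm dia. to 58 mm (its underside rests on the socket's top); black neck 33 mm dia. to 72 mm; bright steel nut 34 mm dia. to 92 mm (grip here); red cap, 30 mm dia., to 112 mm. It starts in one of the sockets.
- holder_yellow: Upright lathe tool holder, yellow cap, 0.45 kg, round about z. Origin: centre of the shank's underside. From there up: bright shank 20 mm diameter to 40 mm; black flange 50 mm dia. to 58 mm (its underside rests on the socket's top); black neck 33 mm dia. to 72 mm; bright steel nut 34 mm dia. to 92 mm (grip here); yellow cap, 30 mm dia., to 112 mm. It starts in one of the sockets.
- holder_blue: Upright lathe tool holder, blue cap, 0.45 kg, round about z. Origin: centre of the shank's underside. From there up: bright shank 20 mm diameter to 40 mm; black flange 50 mm dia. to 58 mm (its underside rests on the socket's top); black neck 33 mm dia. to 72 mm; bright steel nut 34 mm dia. to 92 mm (grip here); blue cap, 30 mm dia., to 112 mm. It starts in one of the sockets.
- holder_green: Upright lathe tool holder, green cap, 0.45 kg, round about z. Origin: centre of the shank's underside. From there up: bright shank 20 mm diameter to 40 mm; black flange 50 mm dia. to 58 mm (its underside rests on the socket's top); black neck 33 mm dia. to 72 mm; bright steel nut 34 mm dia. to 92 mm (grip here); green cap, 30 mm dia., to 112 mm. It starts in one of the sockets.
- socket_red: Red plastic socket block, fixed to the bench, 80 x 80 mm (dark steel frame round its foot 84 mm), 48 mm high; upright round bore in its middle, 33 mm diameter, 44 mm deep, mouth flared to 39 mm. Origin: centre of the underside, on the table; z is the bore's axis. Starts with a holder in it. A seated holder's origin is 8 mm above this origin.
- socket_yellow: Yellow plastic socket block, fixed to the bench, 80 x 80 mm (dark steel frame round its foot 84 mm), 48 mm high; upright round bore in its middle, 33 mm diameter, 44 mm deep, mouth flared to 39 mm. Origin: centre of the underside, on the table; z is the bore's axis. Starts with a holder in it. A seated holder's origin is 8 mm above this origin.
- socket_blue: Blue plastic socket block, fixed to the bench, 80 x 80 mm (dark steel frame round its foot 84 mm), 48 mm high; upright round bore in its middle, 33 mm diameter, 44 mm deep, mouth flared to 39 mm. Origin: centre of the underside, on the table; z is the bore's axis. Starts with a holder in it. A seated holder's origin is 8 mm above this origin.
- socket_green: Green plastic socket block, fixed to the bench, 80 x 80 mm (dark steel frame round its foot 84 mm), 48 mm high; upright round bore in its middle, 33 mm diameter, 44 mm deep, mouth flared to 39 mm. Origin: centre of the underside, on the table; z is the bore's axis. Starts with a holder in it. A seated holder's origin is 8 mm above this origin.
- socket_grey: Grey plastic socket block, fixed to the bench, 80 x 80 mm (dark steel frame round its foot 84 mm), 48 mm high; upright round bore in its middle, 33 mm diameter, 44 mm deep, mouth flared to 39 mm. Origin: centre of the underside, on the table; z is the bore's axis. The spare: starts empty. A seated holder's origin is 8 mm above this origin.

How it is judged:
At the end, for the whole second after the job is handed in: Each of the four holders stands in the socket of its cap's colour: its axis within 12 mm of the socket's, its shank end 4 to 11 mm above the socket's underside (8 mm is seated), tilted less than 0.12 rad, at rest (below 0.02 m/s and 0.2 rad/s) (horizontal distance between holder_red and socket_red below 0.012 m and z of holder_red in the frame of socket_red between 0.004 and 0.011 m and angle between each of holder_red, holder_yellow, holder_blue, holder_green's own z axis and vertical below 0.12 rad and linear speed of each of holder_red, holder_yellow, holder_blue, holder_green below 0.02 m/s and angular speed of each of holder_red, holder_yellow, holder_blue, holder_green below 0.2 rad/s and horizontal distance between holder_yellow and socket_yellow below 0.012 m and z of holder_yellow in the frame of socket_yellow between 0.004 and 0.011 m and horizontal distance between holder_blue and socket_blue below 0.012 m and z of holder_blue in the frame of socket_blue between 0.004 and 0.011 m and horizontal distance between holder_green and socket_green below 0.012 m and z of holder_green in the frame of socket_green between 0.004 and 0.011 m); the robot touches nothing.
It fails at once if a holder is dropped: it falls free, touching nothing, while more than 15 mm above its seated height ((height (world z) of holder_red above 0.023 m and contact force between holder_red and anything else below 0.02 N) or (height (world z) of holder_yellow above 0.023 m and contact force between holder_yellow and anything else below 0.02 N) or (height (world z) of holder_blue above 0.023 m and contact force between holder_blue and anything else below 0.02 N) or (height (world z) of holder_green above 0.023 m and contact force between holder_green and anything else below 0.02 N)).
It fails at once if a holder is tipped more than 40 degrees from upright (angle between any of holder_red, holder_yellow, holder_blue, holder_green's own z axis and vertical above 0.7 rad).
It also fails if it takes over 106 s, if anything falls off the work surface, if the arm or the gripper's body presses on something with over 40 N, if the wrist force passes 120 N, or if a joint passes its speed limit or range.

## Working session

There is one attempt and no reset: what is moved stays moved. The work goes in short steps, Python scripts to look and compute and a shell command to move; the robot and the scene stay as the last step left them, time stands still between calls to the robot, and variables do not carry over. Pictures are saved under pics/ and viewed, at most 14 in all, crops included, and the job is handed in when it is done.

```bash
mkdir -p pics; python3 - <<'E'
from cell import readout, vision, arm
import cv2,numpy as np
s=readout.observe();print({k:np.round(v,3) for k,v in s.items()},arm.tcp_to_grasp)
a=[]
for n in("top","side"):
    d=vision.get_image(n);cv2.imwrite(f"pics/{n}0.png",d["pixels"]);print(n,d["camera_matrix"],d["position"],d["rotation"])
E
```

```text
{'clock': np.float64(0.0), 'joints': array([-1.443,  0.435,  0.025,  1.574, -0.012,  1.134, -0.075]), 'dq': array([ 0.   ,  0.   , -0.001, -0.003,  0.001,  0.   , -0.001]), 'joint_efforts': array([ 0.0000e+00, -6.6785e+01,  9.8500e-01, -3.1447e+01, -6.1000e-02,
        4.3000e-02,  0.0000e+00]), 'position': array([0.143, 0.608, 0.226]), 'ee_rot': array([-3.620e-01, -3.121e+00,  3.000e-03]), 'force': array([ 0.006,  0.553, -0.549]), 'ft_torque': array([-0.031, -0.017, -0.029]), 'gripper_force': np.float64(0.0), 'width': np.float64(1.0)} -0.0188
top [[429.48157031   0.         261.21034228]
 [  0.         429.48157031 193.97053923]
 [  0.           0.           1.        ]] [0.48952702 0.00999282 0.84917972] [ 0.05378126 -0.09729277 -1.5426716 ]
side [[418.21998153   0.         257.12271624]
 [  0.         418.21998153 190.6089041 ]
 [  0.           0.           1.        ]] [0.13598692 0.46471865 0.39133602] [ 0.45165237 -1.22693053 -2.12958783]
```

View pics/top0.png

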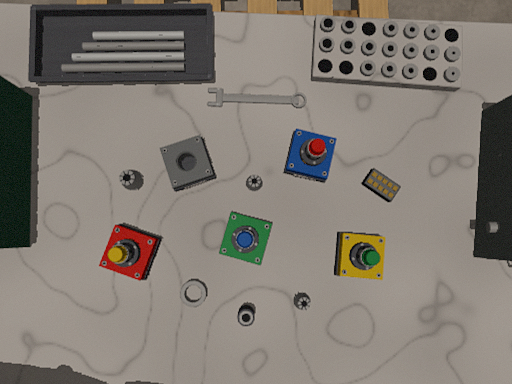

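Top view: caps at red (316,147) in the blue socket, yellow (117,254) in the red socket, blue (245,239) in the green socket and green (371,257) in the yellow socket. The grey socket (187,162) is empty. That is a 4-cycle, so 5 moves.

```bash
cat > h.py <<'E'
from cell import readout, vision, arm
import cv2,numpy as np
from scipy.spatial.transform import Rotation as R
def cloud(name):
    d=vision.get_image(name);K=d["camera_matrix"];z=d["z_map"];v,u=np.mgrid[:384,:512]
    c=np.dstack([(u-K[0,2])/K[0,0]*z,-(v-K[1,2])/K[1,1]*z,-z])
    P=c@R.from_rotvec(d["rotation"]).as_matrix().T+d["position"] if np.size(d["rotation"])==3 else c@np.array(d["rotation"]).T+d["position"]
    P[z==0]=np.nan
    return d,P
HUE={"red":(172,8),"yellow":(20,35),"green":(40,90),"blue":(95,130)}
def mask(px,c):
    h=cv2.cvtColor(px,cv2.COLOR_BGR2HSV);H,S,V=cv2.split(h)
    if c=="grey": return (S<60)&(V>60)
    a,b=HUE[c];m=(H>=a)&(H<=b) if a<b else (H>=a)|(H<=b)
    return m&(S>90)&(V>50)
def find(name):
    """axis position of caps (top plane z .12) and of socket tops (plane z .048)"""
    d,P=cloud(name);out={}
    for c in [*HUE,"grey"]:
        m=mask(d["pixels"],c)
        for kind,z in(("cap",.12),("sock",.048)):
            if c=="grey" and kind=="cap": continue
            k=(m&(abs(P[...,2]-z)<.008)).astype(np.uint8)
            if c=="grey": k[:, :140]=0;k[:120]=0;k[210:]=0;k[:,230:]=0
            n,l,st,_=cv2.connectedComponentsWithStats(k)
            if n<2: continue
            i=1+np.argmax(st[1:,4]);q=P[l==i]
            r=cv2.minAreaRect((q[:,:2]*1e3).astype(np.float32))
            ctr=np.array(r[0])/1e3
            out[kind+"_"+c]=ctr
            print(kind,c,"n",len(q),"ctr",ctr.round(4),"z",np.median(q[:,2]).round(4),"size mm",np.round(r[1],1),"ang",round(r[2]))
    return out
def togo(xy,z=None):
    s=readout.observe();p=np.array(s["position"]);M=R.from_rotvec(s["ee_rot"]).as_matrix()
    t=np.array([xy[0],xy[1],p[2] if z is None else z])-p
    return (M.T@t/.04).round(3)
E
python3 -c "
from h import *
o=find('top')
for k,v in o.items(): print(k,np.hypot(*v).round(3),togo(v))"
```

```text
cap red n 169 ctr [ 0.6479 -0.1047] z 0.12 size mm [23.  23.9] ang 6
sock red n 1231 ctr [0.4542 0.2318] z 0.0484 size mm [81.1 80.5] ang 72
cap yellow n 207 ctr [0.4536 0.2311] z 0.1202 size mm [24.1 25.2] ang 43
sock yellow n 1158 ctr [ 0.4577 -0.2029] z 0.048 size mm [80.9 80.1] ang 86
cap green n 162 ctr [ 0.458  -0.2004] z 0.12 size mm [22.3 22.9] ang 42
sock green n 1154 ctr [0.4854 0.0163] z 0.0483 size mm [79.3 79.5] ang 75
cap blue n 179 ctr [0.4834 0.016 ] z 0.1201 size mm [23.8 23.8] ang 3
sock blue n 1035 ctr [ 0.6483 -0.1042] z 0.0482 size mm [79.4 78.8] ang 78
sock grey n 1562 ctr [0.6271 0.1317] z 0.0483 size mm [80.6 80.1] ang 20
cap_red 0.656 [-16.367 -14.457   0.019]
sock_red 0.51 [-9.728 -7.375  0.01 ]
cap_yellow 0.509 [-9.716 -7.396  0.01 ]
sock_yellow 0.501 [-12.299 -17.935   0.022]
cap_green 0.5 [-12.292 -17.873   0.022]
sock_green 0.486 [-11.72  -12.443   0.016]
cap_blue 0.484 [-11.672 -12.461   0.016]
sock_blue 0.657 [-16.374 -14.443   0.019]
sock_grey 0.641 [-1.4508e+01 -8.8230e+00  1.2000e-02]
```

View pics/side0.png

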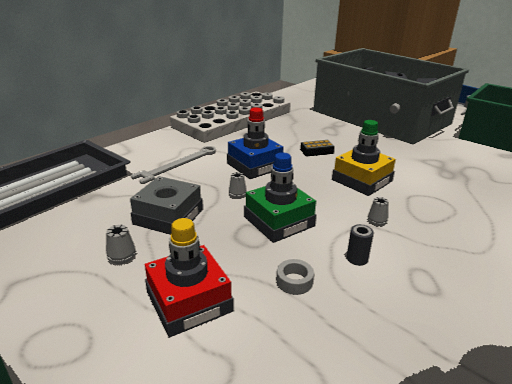

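Side view agrees: the caps at (257,114), (371,128), (283,160) and (183,232) are all upright. The grey bore at (167,193) is empty. Measured sizes and heights match the data, so I'm heading to the red holder.

```bash
python3 -m creep '[[-1,-0.9,0,0,1],[-1,-0.9,0,0,1],[-1,-0.9,0,0,1],[-1,-0.9,0,0,1],[-1,-0.9,0,0,1],[-1,-0.9,0,0,1],[-1,-0.9,0,0,1],[-1,-0.9,0,0,1],[-1,-0.9,0,0,1],[-1,-0.9,0,0,1],[-1,-0.9,0,0,1],[-1,-0.9,0,0,1]]' 30; python3 -c "
from h import *
print(togo((.648,-.1045),.073),readout.observe()['joints'])"
```

```text
clock: 1.65
position: [0.5121, 0.0766, 0.2267]
ee_rot: [0.361, 3.121, 0.0]
force: [0.1, 0.4, 0.1]
width: 0.999
gripper_force: 0.0
[-4.343 -3.633  3.842] [-0.5312785   0.26165496  0.35077631  1.8536409  -0.10323942  1.04381031
  1.20080429]
```

```bash
python3 -m creep '[[-1,-0.85,0,0,1],[-1,-0.85,0,0,1],[-1,-0.85,0,0,1],[-1,-0.85,0,0,1],[-0.35,-0.25,0,0,1],[0,0,0,0,1],[0,0,0,0,1]]'; python3 -c "
from h import *
print(togo((.648,-.1045),.073))
d=vision.get_image('wrist');cv2.imwrite('pics/w1.png',d['pixels']);print(d['camera_matrix'],d['position'],d['rotation'])"
```

```text
clock: 2.52
position: [0.6468, -0.1019, 0.2265]
ee_rot: [-0.359, -3.12, -0.002]
force: [0.7, -0.2, -0.3]
width: 0.997
gripper_force: 0.0
[-0.047 -0.06   3.837]
[[297.31863964   0.         255.76858745]
 [  0.         297.31863964 192.74424789]
 [  0.           0.           1.        ]] [ 0.57918015 -0.08691481  0.38438351] [-0.22073979 -0.17634383  1.33319521]
```

View pics/w1.png

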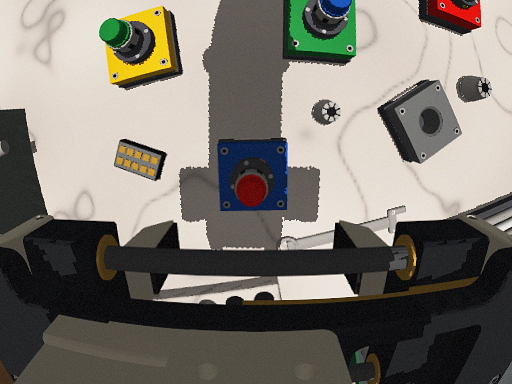

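The wrist view shows the red cap at (251,190), centred between the open fingers at columns 150–365, so I'm descending.

```bash
python3 -m creep '[[-0.05,-0.06,0.8,0,1],[0,0,0.8,0,1],[0,0,0.8,0,1],[0,0,0.8,0,1],[0,0,0.4,0,1],[0,0,0.2,0,1],[0,0,0,0,1],[0,0,0,0,0.3],[0,0,0,0,0.2],[0,0,0,0,0.2],[0,0,0,0,0.2],[0,0,0,0,0.2]]' 35; python3 -m creep '[[0,0,0,0,0.2],[0,0,0,0,0.2],[0,0,0,0,0.2]]'; python3 -c "
from h import *
print(togo((.648,-.1045),.073))"
```

```text
clock: 4.08
position: [0.6488, -0.1066, 0.0748]
ee_rot: [0.362, 3.121, 0.0]
force: [-0.1, -0.4, -0.3]
width: 0.502
gripper_force: 0.0
clock: 4.45
position: [0.6487, -0.107, 0.0747]
ee_rot: [0.362, 3.121, -0.0]
force: [-0.4, -1.6, -0.2]
width: 0.359
gripper_force: 35.0
[0.032 0.056 0.043]
```

```bash
python3 -m creep '[[0,0,-0.2,0,0.2],[0,0,-0.5,0,0.2],[0,0,-0.7,0,0.2],[0,0,-0.6,0,0.2],[0.2,0.5,0,0,0.2],[0.3,1,0,0,0.2],[0.3,1,0,0,0.2],[0.3,1,0,0,0.2],[0.3,1,0,0,0.2],[0.3,0.7,0,0,0.2],[0.1,0.3,0,0,0.2],[0,0,0,0,0.2]]'; python3 -m creep '[[0,0,0,0,0.2],[0,0,0,0,0.2]]';python3 -c "
from h import *
print(togo((.6271,.1317),.073))
d=vision.get_image('side');cv2.imwrite('pics/s1.png',d['pixels'])"
```

```text
clock: 5.95
position: [0.6286, 0.1249, 0.1546]
ee_rot: [-0.359, -3.121, 0.0]
force: [-0.6, -0.7, -3.5]
width: 0.364
gripper_force: 35.0
clock: 6.2
position: [0.6293, 0.1221, 0.1548]
ee_rot: [0.366, 3.12, -0.001]
force: [0.1, -0.2, -4.1]
width: 0.361
gripper_force: 35.0
[0.11  0.222 2.046]
```

View pics/s1.png

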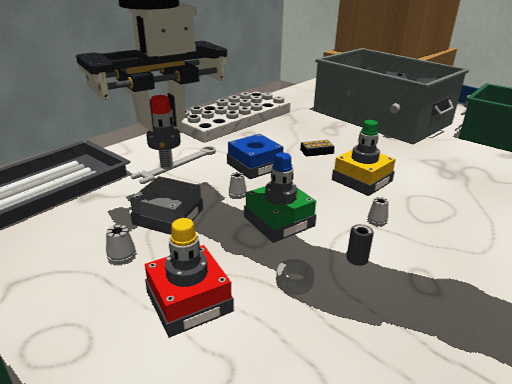

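The red holder hangs upright from the nut at (160,120), in line with the grey socket. Next I'll correct the xy error and lower it.

```bash
python3 -m creep '[[0.1,0.22,0,0,0.2],[0,0,0,0,0.2],[0,0,0.4,0,0.2],[0,0,0.4,0,0.2],[0,0,0.4,0,0.2]]'; python3 -c "
from h import *
print(togo((.6271,.1317),.0745))"
```

```text
clock: 6.88
position: [0.6266, 0.1332, 0.1049]
ee_rot: [-0.362, -3.12, 0.001]
force: [-0.2, -0.1, -3.0]
width: 0.363
gripper_force: 35.0
[-0.021 -0.033  0.761]
```

```bash
python3 -m creep '[[0,0,0.3,0,0.2],[0,0,0.25,0,0.2],[0,0,0.15,0,0.2],[0,0,0.06,0,0.2],[0,0,0,0,0.2],[0,0,0,0,0.2]]'
```

```text
clock: 7.62
position: [0.6275, 0.1335, 0.0768]
ee_rot: [0.362, 3.12, 0.001]
force: [-0.6, -0.0, -3.8]
width: 0.363
gripper_force: 35.0
```

```bash
python3 -m creep '[[0,0,0.05,0,0.2],[0,0,0.03,0,0.2],[0,0,0,0,0.2],[0,0,0,0,0.2]]'
```

```text
clock: 8.12
position: [0.6276, 0.1335, 0.0746]
ee_rot: [0.362, 3.12, 0.001]
force: [-4.4, -0.8, 10.1]
width: 0.363
gripper_force: 35.0
```

```bash
python3 -m creep '[[0,0,0,0,0.8],[0,0,0,0,0.8],[0,0,0,0,0.8],[0,0,-0.3,0,0.8],[0,0,-0.8,0,0.8],[0,0,-0.8,0,0.8],[0.5,-0.64,0,0,0.8],[0.8,-1,0,0,0.8],[0.8,-1,0,0,0.8],[0.5,-0.7,0,0,0.8],[0.2,-0.3,0,0,0.8],[0,0,0,0,0.8]]'; python3 -m creep '[[0,0,0,0,0.8]]';python3 -c "
from h import *
print(togo((.484,.016),.0735))
find('side')"
```

```text
clock: 9.62
position: [0.4853, 0.0173, 0.1498]
ee_rot: [0.363, 3.119, 0.001]
force: [0.8, 0.6, -1.2]
width: 0.798
gripper_force: 0.0
clock: 9.75
position: [0.4862, 0.0184, 0.1494]
ee_rot: [0.36, 3.12, 0.001]
force: [0.6, -0.6, 0.0]
width: 0.802
gripper_force: 0.0
[ 0.041 -0.072  1.898]
cap red n 180 ctr [0.6252 0.136 ] z 0.12 size mm [24.4 25.2] ang 21
sock red n 2049 ctr [0.4529 0.2326] z 0.0489 size mm [80.3 82.2] ang 72
cap yellow n 360 ctr [0.4513 0.2328] z 0.1205 size mm [24.5 25. ] ang 39
sock yellow n 658 ctr [ 0.456  -0.2025] z 0.0485 size mm [84.4 81.3] ang 87
cap green n 121 ctr [ 0.4557 -0.1991] z 0.1195 size mm [23.6 23.4] ang 54
sock green n 781 ctr [0.4835 0.0172] z 0.0485 size mm [80.2 82.6] ang 76
cap blue n 173 ctr [0.4826 0.0191] z 0.12 size mm [22.  25.4] ang 52
sock blue n 710 ctr [ 0.6473 -0.1033] z 0.0485 size mm [79.7 82.8] ang 78
sock grey n 657 ctr [0.6257 0.1319] z 0.0491 size mm [81.1 82.7] ang 21
```

The side camera puts the red cap top at z 0.120, so it is seated in grey, and it agrees with the top camera within 2 mm. Now gripping blue.

```bash
python3 -m creep '[[0.04,-0.05,0.8,0,0.8],[0,0,0.7,0,0.8],[0,0,0.3,0,0.8],[0,0,0.1,0,0.8],[0,0,0,0,0.8],[0,0,0,0,0.2],[0,0,0,0,0.2],[0,0,0,0,0.2],[0,0,0,0,0.2],[0,0,0,0,0.2],[0,0,0,0,0.2]]' 35;python3 -c "
from h import *
print(togo((.6483,-.1042),.0745))"
```

```text
clock: 11.18
position: [0.4828, 0.0156, 0.0732]
ee_rot: [0.362, 3.121, -0.0]
force: [0.0, -1.4, 1.8]
width: 0.362
gripper_force: 35.0
[-4.714 -1.968 -0.032]
```

```bash
python3 -m creep '[[0,0,-0.2,0,0.2],[0,0,-0.5,0,0.2],[0,0,-0.7,0,0.2],[0,0,-0.6,0,0.2],[-0.5,-0.2,0,0,0.2],[-1,-0.4,0,0,0.2],[-1,-0.45,0,0,0.2],[-1,-0.45,0,0,0.2],[-0.8,-0.3,0,0,0.2],[-0.4,-0.15,0,0,0.2],[0,0,0,0,0.2],[0,0,0,0,0.2]]';python3 -c "
from h import *
print(togo((.6480,-.104),.0732))"
```

```text
clock: 12.68
position: [0.647, -0.1024, 0.1527]
ee_rot: [-0.361, -3.119, -0.001]
force: [-0.0, 0.1, -3.8]
width: 0.363
gripper_force: 35.0
[-0.038 -0.032  1.988]
```

```bash
python3 -m creep '[[-0.04,-0.03,0.4,0,0.2],[0,0,0.4,0,0.2],[0,0,0.4,0,0.2],[0,0,0.3,0,0.2],[0,0,0.25,0,0.2],[0,0,0.15,0,0.2],[0,0,0.04,0,0.2],[0,0,0.03,0,0.2],[0,0,0.03,0,0.2],[0,0,0,0,0.2],[0,0,0,0,0.2]]'
```

```text
clock: 14.05
position: [0.6494, -0.1047, 0.0734]
ee_rot: [0.362, 3.12, 0.0]
force: [-0.8, -0.3, -3.7]
width: 0.362
gripper_force: 35.0
```

```bash
python3 -m creep '[[0,0,0.04,0,0.2],[0,0,0.03,0,0.2],[0,0,0,0,0.2],[0,0,0,0,0.2]]'
```

```text
clock: 14.55
position: [0.6496, -0.1048, 0.0732]
ee_rot: [0.362, 3.119, 0.002]
force: [-9.0, 2.8, 22.1]
width: 0.363
gripper_force: 35.0
```

```bash
python3 -m creep '[[0,0,-0.03,0,0.2],[0,0,0,0,0.8],[0,0,0,0,0.8],[0,0,0,0,0.8],[0,0,-0.3,0,0.8],[0,0,-0.8,0,0.8],[0,0,-0.8,0,0.8],[0.6,-0.5,0,0,0.8],[1,-0.8,0,0,0.8],[1,-0.85,0,0,0.8],[1,-0.85,0,0,0.8],[0.5,-0.43,0,0,0.8]]'; python3 -m creep '[[0,0,0,0,0.8],[0,0,0,0,0.8]]';python3 -c "
from h import *
print(togo((.457,-.1997),.0735))
find('side')"
```

```text
clock: 16.05
position: [0.4557, -0.2023, 0.1484]
ee_rot: [0.366, 3.12, 0.0]
force: [0.3, -0.8, -0.5]
width: 0.799
gripper_force: 0.0
clock: 16.3
position: [0.4593, -0.2005, 0.1481]
ee_rot: [0.361, 3.119, 0.0]
force: [0.2, 0.4, 0.6]
width: 0.799
gripper_force: 0.0
[0.063 0.005 1.866]
cap red n 181 ctr [0.6257 0.1367] z 0.1197 size mm [22.9 24.9] ang 79
sock red n 2054 ctr [0.4529 0.2326] z 0.0489 size mm [80.1 82.3] ang 72
cap yellow n 369 ctr [0.4514 0.2327] z 0.1205 size mm [24.3 25.6] ang 44
sock yellow n 642 ctr [ 0.4562 -0.2026] z 0.0485 size mm [83.8 81.7] ang 86
cap green n 27 ctr [ 0.4505 -0.193 ] z 0.1171 size mm [18.4  6.5] ang 46
sock green n 1359 ctr [0.4832 0.0171] z 0.0488 size mm [80.7 81.5] ang 75
cap blue n 99 ctr [ 0.647  -0.1014] z 0.1191 size mm [22.8 24.1] ang 43
sock blue n 555 ctr [ 0.6476 -0.104 ] z 0.0485 size mm [81.6 83.5] ang 78
sock grey n 646 ctr [0.6255 0.1315] z 0.049 size mm [80.8 82.4] ang 20
```

Blue is seated (cap top z 0.119, about 3 mm off the socket centre). Now gripping green.

```bash
python3 -m creep '[[0.06,0,0.8,0,0.8],[0,0,0.7,0,0.8],[0,0,0.28,0,0.8],[0,0,0.08,0,0.8],[0,0,0,0,0.8],[0,0,0,0,0.2],[0,0,0,0,0.2],[0,0,0,0,0.2],[0,0,0,0,0.2],[0,0,0,0,0.2],[0,0,0,0,0.2]]' 35;python3 -c "
from h import *
print(togo((.4845,.0165),.0735))"
```

```text
clock: 17.73
position: [0.4559, -0.2014, 0.0734]
ee_rot: [0.363, 3.12, -0.002]
force: [-1.5, -4.4, 3.9]
width: 0.363
gripper_force: 35.0
[ 0.556  5.466 -0.009]
```

```bash
python3 -m creep '[[0,0,-0.2,0,0.2],[0,0,-0.5,0,0.2],[0,0,-0.7,0,0.2],[0,0,-0.6,0,0.2],[0.05,0.5,0,0,0.2],[0.1,1,0,0,0.2],[0.1,1,0,0,0.2],[0.1,1,0,0,0.2],[0.1,1,0,0,0.2],[0.1,0.7,0,0,0.2],[0,0.27,0,0,0.2],[0,0,0,0,0.2]]';python3 -m creep '[[0,0,0,0,0.2],[0,0,0,0,0.2]]';python3 -c "
from h import *
print(togo((.4845,.0165),.0734))"
```

```text
clock: 19.23
position: [0.4842, 0.0182, 0.1529]
ee_rot: [-0.36, -3.12, 0.0]
force: [-0.7, -0.4, -5.5]
width: 0.358
gripper_force: 35.0
clock: 19.48
position: [0.4843, 0.0166, 0.1531]
ee_rot: [-0.365, -3.12, 0.0]
force: [0.1, 1.0, -6.7]
width: 0.358
gripper_force: 35.0
[-0.005  0.     1.994]
```

```bash
python3 -m creep '[[0,0,0.4,0,0.2],[0,0,0.4,0,0.2],[0,0,0.4,0,0.2],[0,0,0.3,0,0.2],[0,0,0.25,0,0.2],[0,0,0.15,0,0.2],[0,0,0.04,0,0.2],[0,0,0.03,0,0.2],[0,0,0.03,0,0.2],[0,0,0,0,0.2],[0,0,0,0,0.2]]'
```

```text
clock: 20.85
position: [0.4848, 0.0179, 0.0734]
ee_rot: [0.362, 3.12, 0.0]
force: [0.3, -0.5, -2.4]
width: 0.361
gripper_force: 35.0
```

```bash
python3 -m creep '[[0,0,0.03,0,0.2],[0,0,0.03,0,0.2],[0,0,0,0,0.2],[0,0,0,0,0.2]]'
```

```text
clock: 21.35
position: [0.4849, 0.0177, 0.073]
ee_rot: [0.363, 3.119, 0.003]
force: [-12.4, -1.7, 35.7]
width: 0.364
gripper_force: 35.0
```

```bash
python3 -m creep '[[0,0,-0.04,0,0.2],[0,0,0,0,0.8],[0,0,0,0,0.8],[0,0,0,0,0.8],[0,0,-0.3,0,0.8],[0,0,-0.8,0,0.8],[0,0,-0.8,0,0.8],[0.2,0.5,0,0,0.8],[0.4,1,0,0,0.8],[0.4,1,0,0,0.8],[0.4,1,0,0,0.8],[0.4,1,0,0,0.8]]'; python3 -m creep '[[0.2,0.5,0,0,0.8],[0,0,0,0,0.8],[0,0,0,0,0.8],[0,0,0,0,0.8]]';python3 -c "
from h import *
print(togo((.4527,.2318),.0735))
find('top')"
```

```text
clock: 22.85
position: [0.4555, 0.2108, 0.1492]
ee_rot: [0.362, 3.12, 0.001]
force: [0.3, 0.1, 1.0]
width: 0.805
gripper_force: 0.0
clock: 23.35
position: [0.4528, 0.2295, 0.1486]
ee_rot: [0.365, 3.12, -0.0]
force: [0.1, -0.3, -0.2]
width: 0.801
gripper_force: 0.0
[0.016 0.056 1.877]
cap red n 183 ctr [0.6273 0.1346] z 0.1201 size mm [23.6 25.7] ang 3
sock red n 458 ctr [0.4818 0.2228] z 0.0483 size mm [81.5 27.2] ang 76
sock yellow n 1575 ctr [ 0.4577 -0.203 ] z 0.048 size mm [80.8 79.9] ang 86
cap green n 177 ctr [0.4874 0.0187] z 0.12 size mm [23.9 24. ] ang 47
sock green n 1138 ctr [0.4854 0.0163] z 0.0483 size mm [79.2 79.7] ang 75
cap blue n 175 ctr [ 0.6497 -0.1032] z 0.1197 size mm [24.7 24. ] ang 46
sock blue n 1032 ctr [ 0.6482 -0.1039] z 0.0482 size mm [79.1 79. ] ang 78
sock grey n 1182 ctr [0.6273 0.1318] z 0.0485 size mm [81.1 79.9] ang 20
```

Green and blue are seated (cap tops z 0.120, within 3 mm of their sockets). Now gripping yellow.

```bash
python3 -m creep '[[0.02,0.05,0.8,0,0.8],[0,0,0.7,0,0.8],[0,0,0.29,0,0.8],[0,0,0.08,0,0.8],[0,0,0,0,0.8],[0,0,0,0,0.2],[0,0,0,0,0.2],[0,0,0,0,0.2],[0,0,0,0,0.2],[0,0,0,0,0.2],[0,0,0,0,0.2]]' 35;python3 -c "
from h import *
print(togo((.457,-.2028),.0735))"
```

```text
clock: 24.78
position: [0.4519, 0.2321, 0.0736]
ee_rot: [-0.363, -3.12, 0.001]
force: [-2.4, -3.7, 5.9]
width: 0.359
gripper_force: 35.0
[ -2.619 -10.553   0.012]
```

```bash
python3 -m creep '[[0,0,-0.2,0,0.2],[0,0,-0.5,0,0.2],[0,0,-0.8,0,0.2],[0,0,-0.8,0,0.2],[0,0,-0.8,0,0.2],[0,0,-0.4,0,0.2],[-0.1,-0.5,0,0,0.2],[-0.25,-1,0,0,0.2],[-0.25,-1,0,0,0.2],[-0.25,-1,0,0,0.2],[-0.25,-1,0,0,0.2],[-0.25,-1,0,0,0.2]]';python3 -m creep '[[-0.25,-1,0,0,0.2],[-0.25,-1,0,0,0.2],[-0.25,-1,0,0,0.2],[-0.25,-1,0,0,0.2],[-0.2,-0.7,0,0,0.2],[-0.07,-0.35,0,0,0.2],[0,0,0,0,0.2],[0,0,0,0,0.2]]';python3 -c "
from h import *
print(togo((.457,-.2028),.0736))"
```

```text
clock: 26.28
position: [0.4531, 0.0043, 0.2129]
ee_rot: [-0.363, -3.119, 0.0]
force: [0.7, 0.4, -2.8]
width: 0.362
gripper_force: 35.0
clock: 27.28
position: [0.4574, -0.2004, 0.2132]
ee_rot: [-0.36, -3.12, -0.001]
force: [0.4, 0.4, -3.9]
width: 0.362
gripper_force: 35.0
[-0.007 -0.064  3.49 ]
```

```bash
python3 -m creep '[[0,-0.05,0.7,0,0.2],[0,0,0.6,0,0.2],[0,0,0.4,0,0.2],[0,0,0.4,0,0.2],[0,0,0.4,0,0.2],[0,0,0.4,0,0.2],[0,0,0.3,0,0.2],[0,0,0.2,0,0.2],[0,0,0.06,0,0.2],[0,0,0.03,0,0.2],[0,0,0,0,0.2],[0,0,0,0,0.2]]'
```

```text
clock: 28.78
position: [0.4573, -0.2038, 0.0742]
ee_rot: [0.362, 3.12, 0.0]
force: [-0.4, -0.0, -4.0]
width: 0.361
gripper_force: 35.0
```

```bash
python3 -m creep '[[0,0,0.03,0,0.2],[0,0,0.01,0,0.2],[0,0,0,0,0.2],[0,0,0,0,0.2]]'
```

```text
clock: 29.28
position: [0.4574, -0.2038, 0.0735]
ee_rot: [0.362, 3.119, 0.001]
force: [-4.4, 2.3, 14.5]
width: 0.359
gripper_force: 35.0
```

```bash
python3 -m creep '[[0,0,-0.02,0,0.2],[0,0,0,0,0.8],[0,0,0,0,0.8],[0,0,0,0,0.8],[0,0,-0.3,0,0.8],[0,0,-0.8,0,0.8],[0,0,-0.8,0,0.8],[-0.1,0.5,0,0,0.8],[-0.25,1,0,0,0.8],[-0.25,1,0,0,0.8],[-0.25,1,0,0,0.8],[-0.25,1,0,0,0.8]]'; python3 -m creep '[[-0.25,1,0,0,0.8],[-0.25,1,0,0,0.8],[-0.25,1,0,0,0.8],[-0.25,1,0,0,0.8],[-0.06,0.7,0,0,0.8],[0,0,0,0,0.8],[0,0,0,0,0.8],[0,0,0,0,0.8]]';python3 -c "
from h import *
print(togo((.6265,.1355),.0735))
find('side')"
```

```text
clock: 30.78
position: [0.5418, -0.0375, 0.15]
ee_rot: [0.362, 3.12, 0.0]
force: [1.0, -0.6, -1.3]
width: 0.8
gripper_force: 0.0
clock: 31.78
position: [0.6251, 0.133, 0.1494]
ee_rot: [0.365, 3.12, -0.001]
force: [-0.2, -0.0, -0.4]
width: 0.8
gripper_force: 0.0
[-0.018  0.071  1.899]
cap red n 177 ctr [0.6259 0.1367] z 0.1199 size mm [22.6 24.9] ang 75
sock red n 3063 ctr [0.453  0.2323] z 0.0489 size mm [80.8 82.4] ang 71
cap yellow n 119 ctr [ 0.4563 -0.1993] z 0.1193 size mm [24.8 21.3] ang 51
sock yellow n 669 ctr [ 0.4558 -0.2021] z 0.0485 size mm [82.9 81.9] ang 86
cap green n 173 ctr [0.4864 0.0203] z 0.1202 size mm [22.6 24.1] ang 41
sock green n 980 ctr [0.4835 0.0173] z 0.0487 size mm [81.  81.6] ang 75
cap blue n 98 ctr [ 0.6471 -0.1009] z 0.1196 size mm [23.2 23. ] ang 53
sock blue n 549 ctr [ 0.6479 -0.1038] z 0.0485 size mm [81.  83.7] ang 78
sock grey n 124 ctr [0.5995 0.159 ] z 0.049 size mm [50.5 14.7] ang 17
```

Yellow is seated in its socket (cap z 0.119). Now the red holder.

```bash
python3 -m creep '[[-0.02,0.05,0.8,0,0.8],[0,0,0.7,0,0.8],[0,0,0.3,0,0.8],[0,0,0.09,0,0.8],[0,0,0,0,0.8],[0,0,0,0,0.2],[0,0,0,0,0.2],[0,0,0,0,0.2],[0,0,0,0,0.2],[0,0,0,0,0.2],[0,0,0,0,0.2]]' 35;python3 -c "
from h import *
print(togo((.4537,.232),.0735))"
```

```text
clock: 33.2
position: [0.6266, 0.1353, 0.0737]
ee_rot: [0.363, 3.121, -0.002]
force: [-2.6, -4.5, 5.0]
width: 0.36
gripper_force: 35.0
[4.762e+00 1.359e+00 3.000e-03]
```

```bash
python3 -m creep '[[0,0,-0.2,0,0.2],[0,0,-0.5,0,0.2],[0,0,-0.7,0,0.2],[0,0,-0.6,0,0.2],[0.5,0.15,0,0,0.2],[1,0.3,0,0,0.2],[1,0.3,0,0,0.2],[1,0.3,0,0,0.2],[0.8,0.2,0,0,0.2],[0.46,0.11,0,0,0.2],[0,0,0,0,0.2],[0,0,0,0,0.2]]';python3 -c "
from h import *
print(togo((.4537,.232),.0737))"
```

```text
clock: 34.7
position: [0.4546, 0.233, 0.1544]
ee_rot: [0.362, 3.119, 0.002]
force: [0.2, 0.8, -3.3]
width: 0.36
gripper_force: 35.0
[ 0.02  -0.032  2.017]
```

```bash
python3 -m creep '[[0.02,-0.03,0.4,0,0.2],[0,0,0.4,0,0.2],[0,0,0.4,0,0.2],[0,0,0.3,0,0.2],[0,0,0.25,0,0.2],[0,0,0.17,0,0.2],[0,0,0.04,0,0.2],[0,0,0.03,0,0.2],[0,0,0.01,0,0.2],[0,0,0,0,0.2],[0,0,0,0,0.2]]'
```

```text
clock: 36.08
position: [0.4528, 0.2321, 0.0737]
ee_rot: [0.362, 3.12, 0.0]
force: [-0.1, 0.4, -3.8]
width: 0.365
gripper_force: 35.0
```

```bash
python3 -m creep '[[0,0,0.03,0,0.2],[0,0,0.02,0,0.2],[0,0,0,0,0.2],[0,0,0,0,0.2]]'
```

```text
clock: 36.58
position: [0.4528, 0.2321, 0.0734]
ee_rot: [-0.362, -3.12, -0.003]
force: [-8.8, -3.5, 27.9]
width: 0.36
gripper_force: 35.0
```

```bash
python3 -m creep '[[0,0,-0.03,0,0.2],[0,0,0,0,0.8],[0,0,0,0,0.8],[0,0,0,0,0.8],[0,0,-0.3,0,0.8],[0,0,-0.8,0,0.8],[0,0,-0.8,0,0.8],[0,0,-0.8,0,0.8],[-0.8,0.8,0,0,0.8],[-0.8,0.8,0,0,0.8],[-0.8,0.8,0,0,0.8],[-0.5,0.5,0,0,0.8]]'; python3 -m creep '[[0,0,0,0,0.8],[0,0,0,0,0.8],[0,0,0,0,0.8],[0,0,0,0,0.8]]';python3 -c "
from h import *
find('top')
cv2.imwrite('pics/end.png',vision.get_image('side')['pixels'])"
```

```text
clock: 38.08
position: [0.5936, 0.3195, 0.1813]
ee_rot: [0.361, 3.12, 0.0]
force: [-0.1, -0.0, 0.0]
width: 0.801
gripper_force: 0.0
clock: 38.58
position: [0.5917, 0.3182, 0.1812]
ee_rot: [-0.362, -3.121, -0.001]
force: [0.1, 0.2, -0.1]
width: 0.801
gripper_force: 0.0
cap red n 202 ctr [0.4554 0.2322] z 0.12 size mm [25.1 23.8] ang 6
sock red n 1235 ctr [0.4544 0.2319] z 0.0484 size mm [80.7 80.2] ang 72
cap yellow n 188 ctr [ 0.46   -0.2019] z 0.1198 size mm [23.7 24.7] ang 3
sock yellow n 1164 ctr [ 0.4577 -0.2032] z 0.0481 size mm [81.3 80.1] ang 86
cap green n 177 ctr [0.4879 0.0183] z 0.1201 size mm [24.  25.1] ang 46
sock green n 1141 ctr [0.4854 0.0163] z 0.0483 size mm [79.1 79.7] ang 75
cap blue n 176 ctr [ 0.6498 -0.1034] z 0.12 size mm [24.6 23.7] ang 46
sock blue n 1031 ctr [ 0.6486 -0.1042] z 0.0482 size mm [79.4 79.1] ang 78
sock grey n 1574 ctr [0.6271 0.1318] z 0.0484 size mm [80.8 80. ] ang 20
```

View pics/end.png

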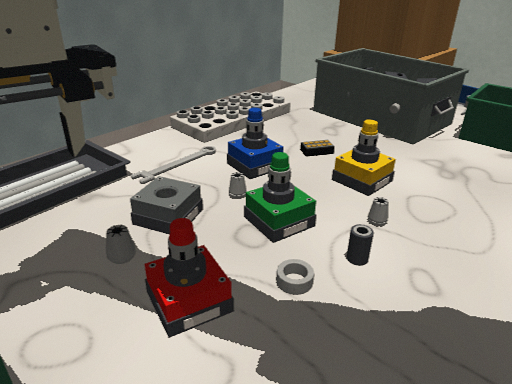

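All four caps, at (181,232), (280,160), (256,114) and (370,127), stand upright in sockets of their own colour. The arm is clear of everything.

```bash
python3 -c "
from cell import sign_off
print(sign_off())"
```

```text
the job is handed in; nothing more can be done
None
```

The job is handed in at about 39 s: all four holders are seated in the sockets of their own colour, within about 4 mm of centre by the top camera, and released with the arm clear; no verdict came back.

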